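Unlock the coin box with the flat key

TASK

Take the flat-bladed key out of its wooden rest, push it all the way down into the slot of the round steel lock on the black coin box, then turn it a quarter turn clockwise (seen from above) so that the hidden bolt draws back and frees the lid. Leave the key in the lock, turned, and let go of it; leave the round-shanked spare key standing in its rest.

Things in the scene. Friction and masses are not known exactly. Their poses are not given: they have to be found in the camera images.
- key_grip (a point): Centre of the flat steel key's bow: upright disc 38 mm across, 10 mm thick (from above a 38 x 10 bar), 77 mm above the shelf. Collar 26 x 10 from 18 to 24 mm below the point; blade 20 x 6 mm, tip 72 mm below. z up, x along the width, y through the thickness (pinch along y). Blade stands 25 mm deep, loose, in a fixed wooden rest 60 x 45 x 30 mm; draw straight up. 70 g.
- spare_grip (a point): Head of the spare key, not to be used: a round steel knob 34 mm in diameter on a round shank 14 mm thick, too thick for the lock, upright in a second wooden rest of the same size. The point is on its axis, 77 mm above the shelf, 72 mm above its tip; z up.
- keyway (a point): Centre of the slot's mouth, 60 mm up, on top of the lock: round steel drum 60 mm wide in the 90 x 90 end of a fixed black box 60 mm tall; lid (6 to 10 mm higher) begins 45 mm from the axis. Funnel 40 x 24 mm narrows over 7 mm to slot 26 x 10, 40 deep. x along slot, y across, z up; turns with the lock. Key home: bow centre 32 mm above this point, either way round.
- lock (a joint): Turn of the lock, rad: 0 locked (at the start), grows clockwise seen from above, stop at 1.65. Turns easily (0.04 N m friction) and stays where it is left; it draws the bolt inside the box, and nothing outside moves but the drum and key. The key has about 10 degrees of play in the slot, so it must turn up to 0.2 rad further than the lock.
Things that resemble listed ones, but are neither listed nor needed, are in the scene too. What is shaped like the part that bears key_grip but blue is not meant.

How it is judged (in metres and radians):
On the way:
1. the flat key is fully down in the slot of the still locked lock (z of key_grip in the frame of keyway below 0.04 m and horizontal distance between key_grip and keyway below 0.018 m and value of joint lock below 0.4 rad), for 0.1 s.
At the end, for the whole second after the job is handed in: The lock has been turned clockwise to beyond 1.1 rad and is at rest there, with the flat key still in it: centre of its bow less than 40 mm above the slot's mouth (fully home: 32 mm) and within 18 mm of the lock's axis sideways (value of joint lock above 1.1 rad and velocity of joint lock below 0.1 rad/s and z of key_grip in the frame of keyway below 0.04 m and horizontal distance between key_grip and keyway below 0.018 m); the robot touches nothing.
It fails at once if the spare key is moved more than 25 mm (distance of spare_grip from where it was at the start of the episode above 0.025 m).
It also fails if it takes over 45 s, if anything falls off the work surface, if the arm or the gripper's body presses on something with over 40 N, if the wrist force passes 120 N, or if a joint passes its speed limit or range.

ROBOT

A 6-joint arm with a two-finger parallel gripper is mounted at the origin on the work surface. World frame = base frame: x ahead of the robot, y to its left, z up, the work surface at z = 0. Lengths are in m, angles in degrees, forces in N, time in s.
With the tool pointing down it reaches from about 0.325 to 0.775 m from the base axis. Payload 5.5 kg.
Tool frame: the origin (TCP) lies at the very end of the fingers, on their centre line; the grasp point (between the pads) lies 19 mm behind it; z points along the fingers, y is the direction in which the jaws open and shut (so a half turn about z gives the same grasp; the last joint's range is limited). The gripper opens to 88 mm and grips with 3 to 60 N. Pads are 20 mm wide; open, the fingers measure 115 mm over their backs; the gripper's body (75 mm by 178 mm) begins 61 mm behind the grasp point.
Start: joints at [-74.811, 5.22, 70.514, -0, 104.267, -3.249], TCP at [0.19, -0.569, 0.191] pointing down, gripper open.
Joint ranges: [-164.24, 164.24], [-49.07, 125.15], [9.68, 141.18], [-86.29, 266.29], [3.28, 154.24], [-151.56, 151.56]. Speed limits (degrees/s): [147.25, 147.25, 172.46, 180, 180, 180].

INTERFACE

Orientations are given as a 3x3 rotation matrix whose columns are the frame's x, y, z axes.
In Python, from bench import robot gives the robot as it stands.
- The arm moves only by the tool jog_arm, never from a script. Its arguments are lists of equal length, an entry for each row: "travel": the shift along the tool's x, y, z in mm, a list of three; "rotation": the turn, a rotation vector about the tool's x, y, z in degrees, a list of three; "gripper": the finger opening in mm, from 0 to 87.8. In form: {"travel": [[dx, dy, dz], ...], "rotation": [[rx, ry, rz], ...], "gripper": [gripper, ...]}. A call has 1 to 5 rows; each row is the pose to reach, as a shift and turn from the pose measured when the call began, along the tool's axes at that moment; what a row does not reach only later rows make up. A row lasts 1/8 s, in which the tool goes at most 62.5 mm and 10.7 degrees, less where a joint would pass 70% of its speed; a pose out of reach is approached as far as the arm can. A call with a gripper value outside its range is refused whole. The fingers move at their own pace and stop on an object; the grip force is fixed at half the most. Time passes only in rows, so rows that repeat a pose let the fingers close. It gives the time, the measured TCP pose, the force and the opening at its end, in the units of the state.
- robot.state(): the state, without advancing time (a new reading comes with each control period).
- robot.camera(name): name is "scene" or "top" or "wrist"; returns the picture (420x560x3 uint8, red, green, blue); there is no depth.
- robot.get_calibration(name): a dict with "intrinsics" (3x3 intrinsics, pixels), "extrinsics" (4x4, takes a point from camera to world coordinates). Camera axes: x right, y down, z forward; pixel columns grow to the right and rows downward; lengths in m; the calibration is good to about 2 mm. A picture is of the moment at which its call begins: read the wrist's pose just before it. get_calibration takes no time and is no camera call; for the wrist camera it gives the pose at the moment of the call.
- robot.job_done(): hands the job in, once; it reports no verdict.
The state is a dict: "time_s": time; "joint_pos": joint angles; "dq": joint speeds; "joint_torque": joint torques, N m; "tcp_pos": TCP position; "eef_rot": TCP orientation; "contact_force": force on the tool from outside, world axes, zero at the start; "wrist_torque": the same for the moment, N m; "width": opening from 0.0 (shut) to 1.0 (fully open).
Only numpy, scipy, OpenCV 4.12 (cv2) and the standard library are available. Lean on these libraries where they do the work, as an engineer would, in place of code of your own. Each camera call takes 0.05 s, during which the arm holds its last target.

## Working session

There is one attempt and no reset: what is moved stays moved. The work goes in short steps, Python scripts to look and compute and a tool call to move; the robot and the scene stay as the last step left them, time stands still between calls to the robot, and variables do not carry over. Pictures are saved under pics/ and viewed, and the job is handed in when it is done.

Besides the shell and the picture viewer there is one more tool, called as name(argument=value, ...) on one line, values as JSON. jog_arm: Moves the arm, as the interface text tells. Its arguments: {"type":"object","properties":{"travel":{"type":"array","items":{"type":"array","items":{"type":"number"}}},"rotation":{"type":"array","items":{"type":"array","items":{"type":"number"}}},"gripper":{"type":"array","items":{"type":"number"}}},"required":["travel","rotation","gripper"]}

```bash
mkdir -p pics
cat > h.py <<'E'
import numpy as np, cv2
from bench import robot
def snap(name,fn):
    c=robot.get_calibration(name); im=robot.camera(name)
    cv2.imwrite('pics/'+fn+'.png',im[:,:,::-1]); np.savez('pics/'+fn+'.npz',im=im,K=c['intrinsics'],E=c['extrinsics']); return im
def px2z(fn,u,v,z):
    d=np.load('pics/'+fn+'.npz'); K=np.array(d['K']);E=np.array(d['E'])
    r=E[:3,:3]@np.linalg.solve(K,[u,v,1.]); o=E[:3,3]
    return o+r*(z-o[2])/r[2]
def proj(fn,p):
    d=np.load('pics/'+fn+'.npz');K=np.array(d['K']);E=np.array(d['E'])
    q=E[:3,:3].T@(np.array(p)-E[:3,3]); q=K@q; return q[:2]/q[2]
def crop(fn,x0,y0,x1,y1,s,out):
    im=cv2.imread('pics/'+fn+'.png')[y0:y1,x0:x1]; cv2.imwrite('pics/'+out+'.png',cv2.resize(im,None,fx=s,fy=s,interpolation=cv2.INTER_CUBIC))
E
python3 - <<'E'
from h import *
for n in('top','scene'):
    snap(n,n+'0'); c=robot.get_calibration(n); print(np.round(c['extrinsics'],3), c['intrinsics'][0])
s=robot.state(); print({k:np.round(v,3).tolist() for k,v in s.items()})
E
```

```text
[[-0.022 -0.996  0.084  0.494]
 [-0.999  0.019 -0.04  -0.014]
 [ 0.039 -0.085 -0.996  0.724]
 [ 0.     0.     0.     1.   ]] [419.50289301   0.         279.5175261 ]
[[ 0.864  0.323 -0.386  0.787]
 [ 0.503 -0.562  0.656 -0.441]
 [-0.006 -0.761 -0.648  0.49 ]
 [ 0.     0.     0.     1.   ]] [452.80410964   0.         274.10604131]
{'time_s': 0.1, 'joint_pos': [-74.812, 5.261, 70.575, -0.001, 104.266, -3.249], 'dq': [0.053, -0.111, -0.144, -0.004, 0.026, 0.041], 'joint_torque': [0.002, -44.786, -40.757, 0.07, 0.028, -0.0], 'tcp_pos': [0.19, -0.569, 0.19], 'eef_rot': [[0.949, 0.316, -0.0], [0.316, -0.949, 0.002], [0.0, -0.002, -1.0]], 'contact_force': [0.488, 0.291, -0.066], 'wrist_torque': [0.005, 0.002, 0.006], 'width': 0.999}
```

View pics/top0.png

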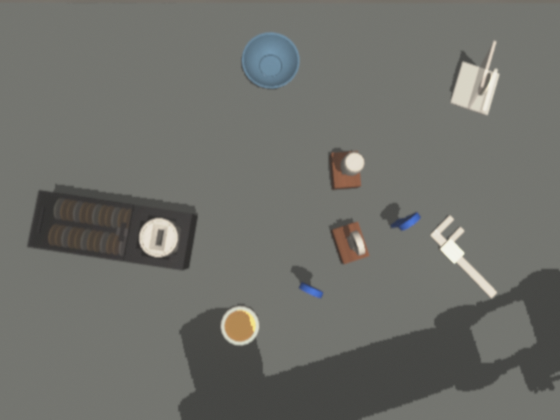

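View pics/scene0.png

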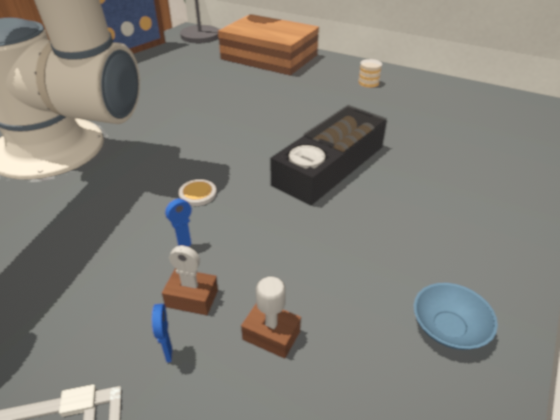

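Run:
```python
from h import *
crop('top0',290,140,430,310,3.5,'c1'); crop('top0',120,200,200,280,7,'c2'); crop('scene0',130,180,320,370,3,'c3')
```

```text
(no output)
```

View pics/c1.png

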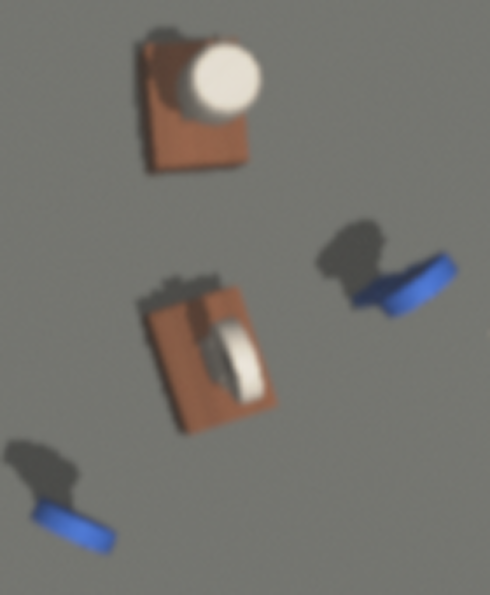

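View pics/c2.png

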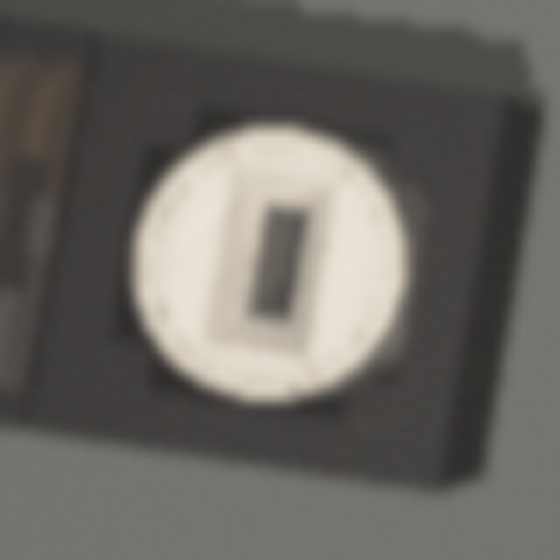

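View pics/c3.png

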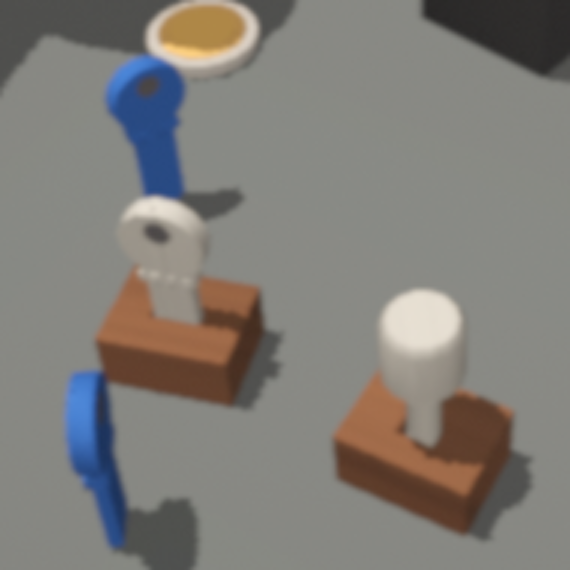

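Run:
```python
from h import *
t=lambda x,y,z:np.round(px2z('top0',290+x/3.5,140+y/3.5,z),4)
k=lambda x,y,z:np.round(px2z('top0',120+x/7,200+y/7,z),4)
sc=lambda x,y,z:np.round(px2z('scene0',130+x/3,180+y/3,z),4)
print('bow top',t(247,362,.095)); a=t(232,325,.09);b=t(255,400,.09);print(a,b,np.hypot(*(b-a)[:2]),np.degrees(np.arctan2(*(b-a)[1::-1])))
print('scene hole',sc(156,233,.077))
print('spare',t(227,78,.094),'scene',sc(422,322,.094))
print('rest corners',[t(*p,.03) for p in[(148,312),(237,288),(276,404),(185,432)]])
print('blue',t(425,285,.09),t(75,528,.09), sc(147,85,.077),sc(90,425,.077), 'tips',sc(162,192,0),sc(115,540,0))
print('drum',k(269,263,.06),k(270,264,.06)); a=k(283,178,.06);b=k(257,348,.06);print(a,b,np.hypot(*(b-a)[:2]),np.degrees(np.arctan2(*(b-a)[1::-1])))
print('slot',k(278,262,.053));a=k(290,205,.053);b=k(265,318,.053);print(np.hypot(*(b-a)[:2]),np.degrees(np.arctan2(*(b-a)[1::-1])))
print('box',[px2z('top0',*p,.06).round(3) for p in[(197,214),(183,270),(131,205),(123,262)]])
```

```text
bow top [ 0.4882 -0.1605  0.095 ]
[ 0.5043 -0.1557  0.09  ] [ 0.4717 -0.1646  0.09  ] 0.033793046622049294 -164.73001086397397
scene hole [ 0.4851 -0.1583  0.077 ]
spare [ 0.6122 -0.1567  0.094 ] scene [ 0.6137 -0.1563  0.094 ]
rest corners [array([ 0.5123, -0.1292,  0.03  ]), array([ 0.5228, -0.1722,  0.03  ]), array([ 0.4675, -0.1888,  0.03  ]), array([ 0.4553, -0.1449,  0.03  ])]
blue [ 0.52   -0.2416  0.09  ] [ 0.4191 -0.0848  0.09  ] [ 0.4198 -0.0844  0.077 ] [ 0.5258 -0.2464  0.077 ] tips [ 0.413  -0.0812  0.    ] [ 0.5231 -0.2476  0.    ]
drum [0.504  0.1494 0.06  ] [0.5038 0.1492 0.06  ]
[0.5229 0.1464 0.06  ] [0.4852 0.152  0.06  ] 0.03811364585027259 171.55100049627788
slot [0.5043 0.1491 0.053 ]
0.025890925051067593 167.7352262721076
box [array([0.54 , 0.089, 0.06 ]), array([0.453, 0.111, 0.06 ]), array([0.556, 0.192, 0.06 ]), array([0.467, 0.204, 0.06 ])]
```

```bash
cat >> h.py <<'E'
from scipy.spatial.transform import Rotation as Ro
def plan(p,yaw_y,dang=None):
    """needed shift (tool axes, mm) and rotvec (deg) from now; yaw_y= world angle of tool y"""
    s=robot.state(); R=np.array(s['eef_rot']); c=np.radians(yaw_y)
    y=np.array([np.cos(c),np.sin(c),0]); z=np.array([0,0,-1.]); T=np.c_[np.cross(y,z),y,z]
    d=R.T@(np.array(p)-np.array(s['tcp_pos']))*1000
    print('t',round(s['time_s'],2),'tcp',np.round(s['tcp_pos'],4),'yaw',round(np.degrees(np.arctan2(R[1,1],R[0,1])),2),'j',np.round(s['joint_pos'],1),'F',np.round(s['contact_force'],1),'w',round(s['width']*87.8,1))
    print('travel',d.round(1),'rot',Ro.from_matrix(R.T@T).as_rotvec(degrees=True).round(2))
E
python3 - <<'E'
from h import *
plan([.488,-.16,.19],106)
E
```

```text
t 0.1 tcp [ 0.1897 -0.5689  0.1897] yaw -71.56 j [-74.8   5.3  70.6  -0.  104.3  -3.2] F [ 0.5  0.3 -0.1] w 87.7
travel [ 4.123e+02 -2.936e+02  3.000e-01] rot [ 0.0000e+00 -1.6000e-01 -1.7756e+02]
```

jog_arm(travel=[[40,-28,0],[80,-57,0],[120,-85,0],[160,-114,0],[200,-142,0]], rotation=[[0,0,-10],[0,0,-20],[0,0,-30],[0,0,-40],[0,0,-50]], gripper=[60,60,60,60,60])

```text
time_s: 0.72
tcp_pos: [0.3351, -0.3694, 0.1895]
eef_rot: [[0.362, 0.932, -0.001], [0.932, -0.362, 0.002], [0.002, -0.002, -1.0]]
contact_force: [-0.2, -0.0, 0.2]
width: 0.686
```

Run:
```python
from h import *
plan([.488,-.16,.19],106)
```

```text
t 0.72 tcp [ 0.3351 -0.3694  0.1895] yaw -21.24 j [-51.7 -10.3  85.7   0.  104.7 -30.5] F [-0.2 -0.   0.2] w 60.2
travel [ 2.505e+02  6.670e+01 -1.000e-01] rot [ 7.0000e-02 -1.6000e-01 -1.2724e+02]
```

jog_arm(travel=[[40,11,0],[80,21,0],[120,32,0],[160,43,0],[200,53,0]], rotation=[[0,0,-10],[0,0,-20],[0,0,-30],[0,0,-40],[0,0,-50]], gripper=[60,60,60,60,60])

```text
time_s: 1.35
tcp_pos: [0.4575, -0.2009, 0.1893]
eef_rot: [[-0.486, 0.874, -0.001], [0.874, 0.486, 0.002], [0.003, 0.0, -1.0]]
contact_force: [1.3, -0.7, 0.0]
width: 0.682
```

Run:
```python
from h import *
plan([.488,-.16,.19],106)
```

```text
t 1.35 tcp [ 0.4575 -0.2009  0.1893] yaw 29.09 j [-2.770e+01 -1.010e+01  8.560e+01  1.000e-01  1.047e+02 -5.670e+01] F [ 1.3 -0.7  0. ] w 59.9
travel [20.9 46.6 -0.6] rot [  0.11  -0.14 -76.91]
```

jog_arm(travel=[[4,9,0],[8,18,0],[12,28,0],[17,37,0],[21,46.6,-0.6]], rotation=[[0,0,-10],[0,0,-20],[0,0,-30],[0,0,-40],[0,0,-50]], gripper=[60,60,60,60,60])

```text
time_s: 1.98
tcp_pos: [0.4879, -0.1595, 0.1895]
eef_rot: [[-0.983, 0.184, -0.002], [0.184, 0.983, 0.003], [0.003, 0.002, -1.0]]
contact_force: [-0.5, 0.2, 0.6]
width: 0.681
```

jog_arm(travel=[[0,0,0],[0,0,0],[0,0,0],[0,0,0]], rotation=[[0,0,-10],[0,0,-20],[0,0,-26.5],[0,0,-26.5]], gripper=[60,60,60,60])

```text
time_s: 2.48
tcp_pos: [0.4878, -0.1594, 0.189]
eef_rot: [[-0.962, -0.273, -0.003], [-0.273, 0.962, 0.003], [0.002, 0.004, -1.0]]
contact_force: [0.3, -0.6, -0.2]
width: 0.685
```

Run:
```python
from h import *
plan([.488,-.16,.19],106)
snap('wrist','w1')
```

```text
t 2.48 tcp [ 0.4878 -0.1594  0.189 ] yaw 105.86 j [-2.200e+01 -8.000e+00  8.370e+01  1.000e-01  1.045e+02 -1.278e+02] F [ 0.3 -0.6 -0.2] w 60.2
travel [-0.1 -0.6 -1. ] rot [ 0.22 -0.12 -0.14]
```

View pics/w1.png

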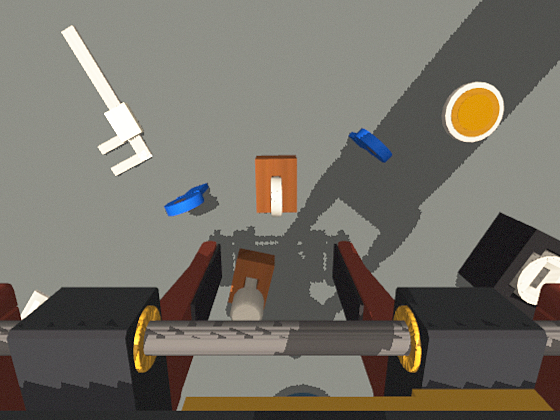

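Run:
```python
from h import *
crop('w1',240,140,315,230,7,'c4')
print(proj('w1',[.488,-.16,.096]),proj('w1',[.4885,-.159,.03]),[proj('w1',np.array([.488,-.16,.077])+s*.019*np.array([np.cos(.279),np.sin(.279),0])) for s in(1,-1)])
```

```text
[275.14537189 199.45932126] [275.9171248 184.5470722] [array([275.20789239, 213.29832032]), array([275.09177684, 174.71285238])]
```

View pics/c4.png

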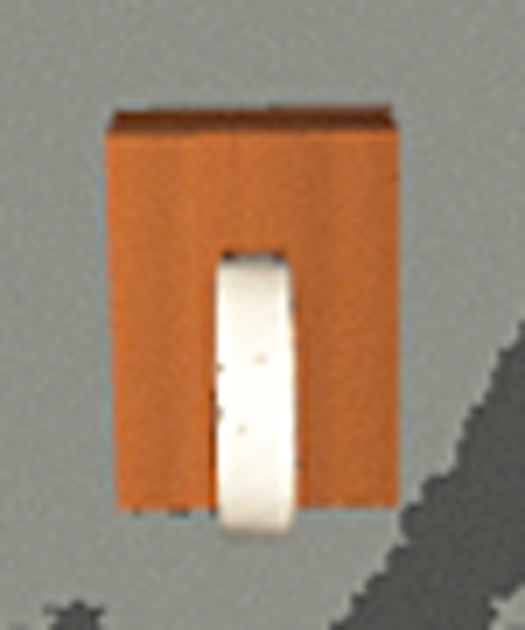

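Run:
```python
from h import *
plan([.4895,-.1585,.06],106)
```

```text
t 2.52 tcp [ 0.4878 -0.1594  0.1891] yaw 105.78 j [-2.200e+01 -8.000e+00  8.370e+01  1.000e-01  1.045e+02 -1.277e+02] F [-0.2 -0.3 -0.9] w 60.0
travel [-2.200e+00 -1.000e-01  1.291e+02] rot [ 0.22 -0.11 -0.22]
```

jog_arm(travel=[[-2,0,30],[-2,0,60],[-2,0,90],[-2,0,115],[-2,0,129]], rotation=[[0.2,-0.1,-0.2],[0.2,-0.1,-0.2],[0.2,-0.1,-0.2],[0.2,-0.1,-0.2],[0.2,-0.1,-0.2]], gripper=[60,60,60,60,60])

```text
time_s: 3.15
tcp_pos: [0.4886, -0.1582, 0.0583]
eef_rot: [[-0.962, -0.274, -0.002], [-0.274, 0.962, 0.001], [0.002, 0.002, -1.0]]
contact_force: [0.8, -0.5, 1.1]
width: 0.684
```

Run:
```python
from h import *
plan([.4895,-.1585,.06],106)
snap('wrist','w2'); snap('scene','s2'); crop('s2',80,140,360,350,2.6,'s2c')
```

```text
t 3.15 tcp [ 0.4886 -0.1582  0.0583] yaw 105.88 j [ -21.7   -7.2   96.2    0.    91.1 -127.6] F [ 0.8 -0.5  1.1] w 60.0
travel [-0.8 -0.6 -1.7] rot [ 0.1  -0.12 -0.12]
```

View pics/w2.png

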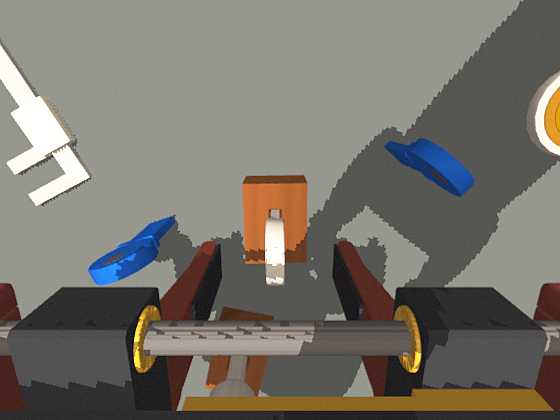

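View pics/s2c.png

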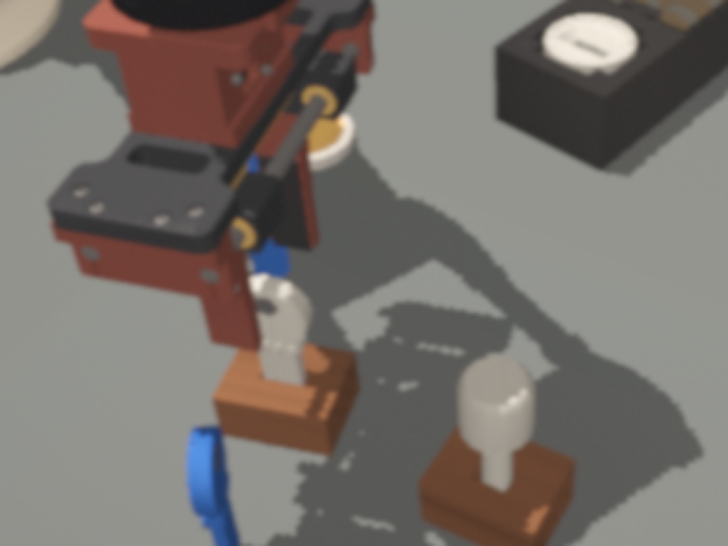

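Run:
```python
from h import *
for c in ([.4895,-.1585,.077],[.4886,-.1582,.0773]):
    c=np.array(c);ax=np.array([np.cos(.279),np.sin(.279),0])
    th=np.linspace(0,2*np.pi,73)
    P=np.array([proj('w2',c+.019*(np.cos(t)*ax+np.sin(t)*np.array([0,0,1]))) for t in th])
    print(c,P.min(0),P.max(0))
crop('w2',230,170,320,300,5,'c5')
```

```text
[ 0.4895 -0.1585  0.077 ] [275.0535093  217.68791141] [275.2881729  284.39592307]
[ 0.4886 -0.1582  0.0773] [276.04623232 216.56319679] [276.16720858 283.41849623]
```

View pics/c5.png

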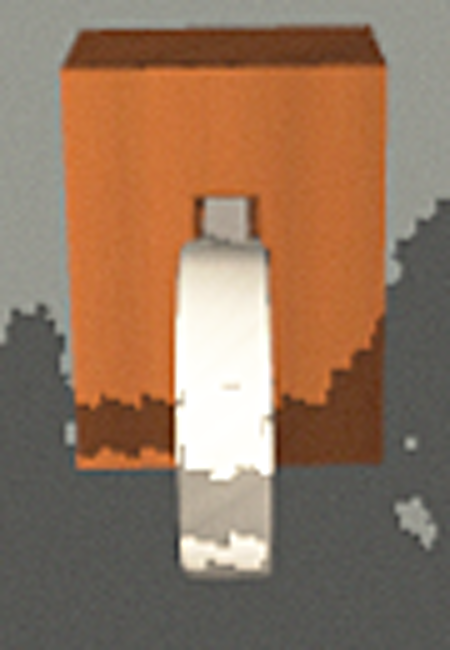

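jog_arm(travel=[[-1.2,-0.5,-1.5],[-1.2,-0.5,-1.5],[-1.2,-0.5,-1.5],[-1.2,-0.5,-1.5],[-1.2,-0.5,-1.5]], rotation=[[0.1,-0.1,-0.1],[0.1,-0.1,-0.1],[0.1,-0.1,-0.1],[0.1,-0.1,-0.1],[0.1,-0.1,-0.1]], gripper=[60,30,5,2,2])

```text
time_s: 3.88
tcp_pos: [0.4897, -0.1583, 0.06]
eef_rot: [[-0.961, -0.276, -0.001], [-0.276, 0.961, 0.0], [0.001, 0.0, -1.0]]
contact_force: [-0.3, 0.4, 0.5]
width: 0.261
```

jog_arm(travel=[[0,0,0],[0,0,0],[0,0,0],[0,0,0]], rotation=[[0,0,0],[0,0,0],[0,0,0],[0,0,0]], gripper=[2,2,2,2])

```text
time_s: 4.38
tcp_pos: [0.4897, -0.1583, 0.06]
eef_rot: [[-0.961, -0.276, -0.001], [-0.276, 0.961, 0.0], [0.001, 0.0, -1.0]]
contact_force: [-0.5, 0.4, -0.2]
width: 0.095
```

Run:
```python
from h import *
plan([.4895,-.1585,.15],106)
```

```text
t 4.38 tcp [ 0.4897 -0.1583  0.06  ] yaw 106.02 j [ -21.7   -7.2   96.    -0.    91.2 -127.7] F [-0.5  0.4 -0.2] w 8.3
travel [  0.3  -0.1 -90. ] rot [ 0.02 -0.04  0.02]
```

jog_arm(travel=[[0,0,0],[0,0,0],[0,0,-10],[0,0,-20]], rotation=[[0,0,0],[0,0,0],[0,0,0],[0,0,0]], gripper=[2,2,2,2])

```text
time_s: 4.88
tcp_pos: [0.4898, -0.1583, 0.0808]
eef_rot: [[-0.961, -0.276, -0.001], [-0.276, 0.961, 0.0], [0.001, 0.0, -1.0]]
contact_force: [-0.1, -0.6, -0.3]
width: 0.098
```

Run:
```python
from h import *
plan([.4895,-.1585,.15],106)
snap('wrist','w3')
crop('w3',200,150,350,300,4,'c6')
```

```text
t 4.88 tcp [ 0.4898 -0.1583  0.0808] yaw 106.02 j [ -21.7   -7.6   94.3   -0.    93.3 -127.7] F [-0.1 -0.6 -0.3] w 8.6
travel [  0.4  -0.1 -69.2] rot [ 0.01 -0.04  0.02]
```

View pics/c6.png

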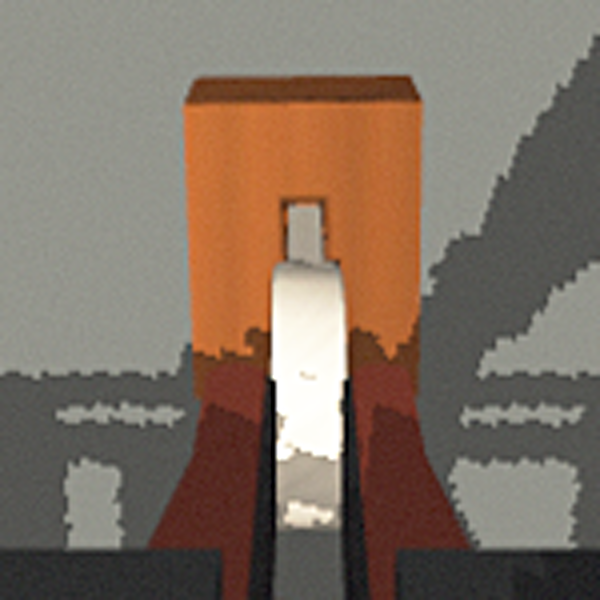

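jog_arm(travel=[[0,0,-25],[0,0,-50],[0,0,-75],[0,20,-85],[0,50,-85]], rotation=[[0,0,0],[0,0,0],[0,0,0],[0,0,2],[0,0,6]], gripper=[2,2,2,2,2])

```text
time_s: 5.55
tcp_pos: [0.4771, -0.1106, 0.1694]
eef_rot: [[-0.985, -0.171, 0.004], [-0.171, 0.985, -0.002], [-0.004, -0.003, -1.0]]
contact_force: [-0.1, -0.2, -1.1]
width: 0.102
```

Run:
```python
from h import *
plan([.504,.12,.165],80)
```

```text
t 5.55 tcp [ 0.4771 -0.1106  0.1694] yaw 99.83 j [ -17.   -12.3   89.5   -0.   102.5 -116.8] F [-0.1 -0.2 -1.1] w 9.0
travel [-65.8 222.7   4.1] rot [-0.11  0.26 19.83]
```

jog_arm(travel=[[-20,45,2],[-40,90,4],[-60,140,4],[-80,185,4],[-95,225,4]], rotation=[[0,0,4],[0,0,8],[0,0,12],[0,0,16],[0,0,19.8]], gripper=[2,2,2,2,2])

```text
time_s: 6.18
tcp_pos: [0.5327, 0.1292, 0.1657]
eef_rot: [[-0.985, 0.175, 0.005], [0.175, 0.985, -0.002], [-0.006, -0.001, -1.0]]
contact_force: [0.2, -0.5, -1.3]
width: 0.098
```

Run:
```python
from h import *
plan([.55,.141,.165],80)
```

```text
t 6.17 tcp [0.5327 0.1292 0.1657] yaw 79.94 j [ 10.2  -3.3  81.6  -0.2 101.4 -69.8] F [ 0.2 -0.5 -1.3] w 8.6
travel [-15.   14.7   0.8] rot [-0.04  0.32 -0.06]
```

jog_arm(travel=[[-15,14.7,1],[-15,14.7,1],[-15,14.7,1]], rotation=[[0,0.3,0],[0,0.3,0],[0,0.3,0]], gripper=[2,2,2])

```text
time_s: 6.55
tcp_pos: [0.5498, 0.1405, 0.1649]
eef_rot: [[-0.985, 0.175, 0.0], [0.175, 0.985, -0.001], [-0.0, -0.001, -1.0]]
contact_force: [-0.9, 0.5, -0.7]
width: 0.101
```

Run:
```python
from h import *
plan([.55,.141,.165],80)
snap('wrist','w4')
```

```text
t 6.55 tcp [0.5498 0.1405 0.1649] yaw 79.92 j [ 1.090e+01 -0.000e+00  7.850e+01 -1.000e-01  1.015e+02 -6.900e+01] F [-0.9  0.5 -0.7] w 8.8
travel [-0.1  0.6 -0.1] rot [-0.06  0.01 -0.08]
```

View pics/w4.png

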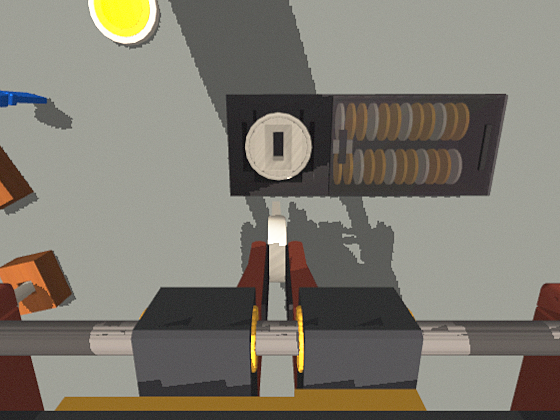

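Run:
```python
from h import *
crop('w4',220,85,340,205,6,'c7'); crop('w4',230,185,330,305,5,'c8')
```

```text
(no output)
```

View pics/c7.png

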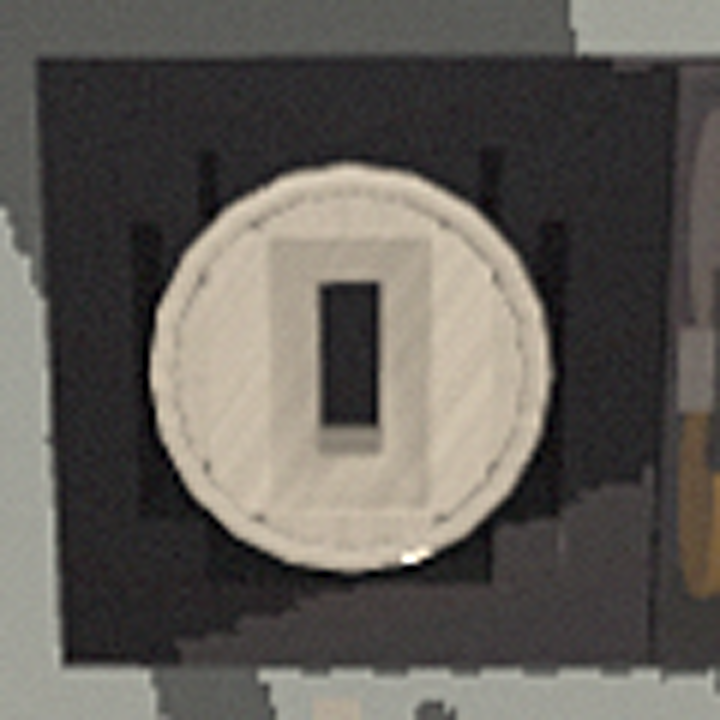

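View pics/c8.png

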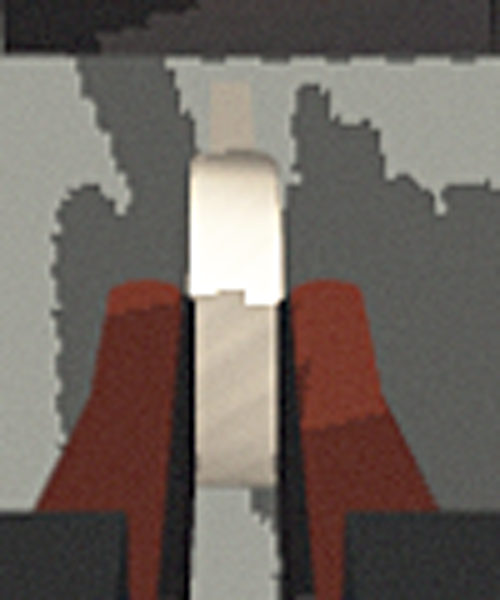

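Run:
```python
from h import *
print('funnel',px2z('w4',278.3,147,.06),'slot',px2z('w4',278.3,146.2,.053))
a=px2z('w4',278.3,85+237/6,.06);b=px2z('w4',278.3,85+508/6,.06);print(np.linalg.norm(a-b),np.degrees(np.arctan2(*(a-b)[1::-1])))
s=robot.state();R=np.array(s['eef_rot']);c=np.array(s['tcp_pos'])-R[:,2]*.017
th=np.linspace(0,2*np.pi,73)
P=np.array([proj('w4',c+.019*(np.cos(t)*R[:,0]+np.sin(t)*R[:,2])) for t in th]);print(P.min(0),P.max(0))
for dx in(-.01,.01): print('tip',proj('w4',c+R[:,2]*.072+dx*R[:,0]))
```

```text
funnel [0.50536267 0.15020461 0.06      ] slot [0.50538769 0.15022917 0.053     ]
0.04009902938853742 170.03158157332848
[275.5013832  215.94323695] [275.69216665 282.14001202]
tip [275.86563864 223.9161568 ]
tip [275.87280629 199.73972857]
```

Run:
```python
from h import *
plan([.505,.1495,.125],80)
```

```text
t 6.6 tcp [0.5497 0.1403 0.165 ] yaw 79.9 j [ 1.090e+01 -0.000e+00  7.850e+01 -1.000e-01  1.015e+02 -6.900e+01] F [-0.5  0.1 -1.8] w 8.2
travel [45.7  1.2 40. ] rot [-0.05  0.03 -0.1 ]
```

jog_arm(travel=[[20,0.6,0],[45.7,1.2,0],[45.7,1.2,20],[45.7,1.2,40],[45.7,1.2,40]], rotation=[[0,0,-0.1],[0,0,-0.1],[0,0,-0.1],[0,0,-0.1],[0,0,-0.1]], gripper=[2,2,2,2,2])

```text
time_s: 7.22
tcp_pos: [0.5039, 0.1486, 0.1214]
eef_rot: [[-0.985, 0.174, -0.005], [0.174, 0.985, -0.002], [0.005, -0.003, -1.0]]
contact_force: [-0.1, 0.2, -0.5]
width: 0.096
```

Run:
```python
from h import *
plan([.505,.1495,.075],80)
snap('wrist','w5'); crop('w5',180,100,380,300,4,'c9')
snap('scene','s5'); crop('s5',230,80,410,215,4,'s5c')
```

```text
t 7.22 tcp [0.5039 0.1486 0.1214] yaw 79.95 j [ 12.8  -6.2  88.8  -0.1  97.6 -67.2] F [-0.1  0.2 -0.5] w 8.4
travel [-1.2  1.3 46.4] rot [-0.18 -0.26 -0.05]
```

View pics/c9.png

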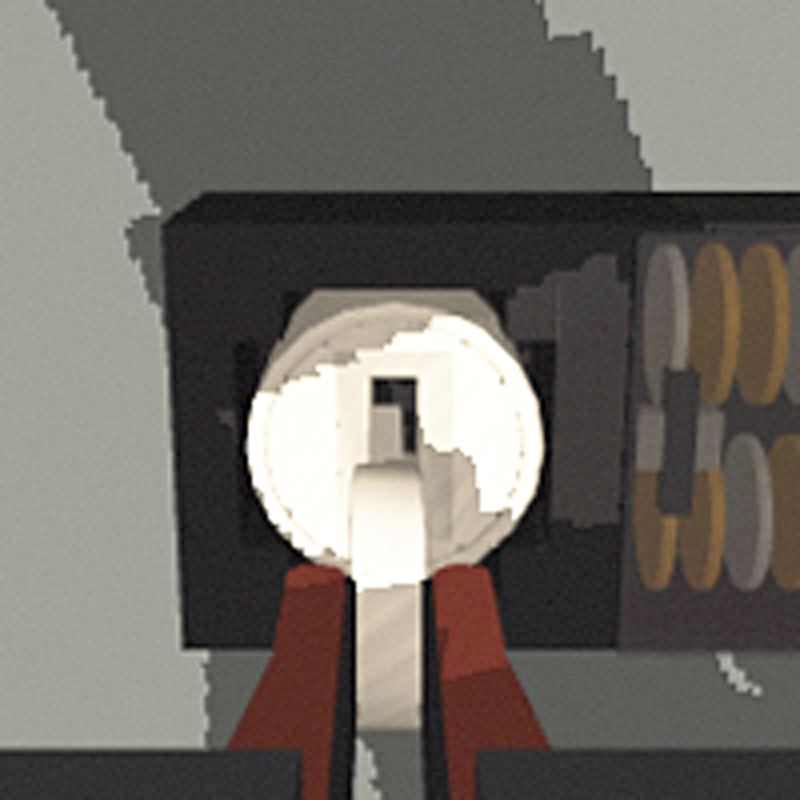

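View pics/s5c.png

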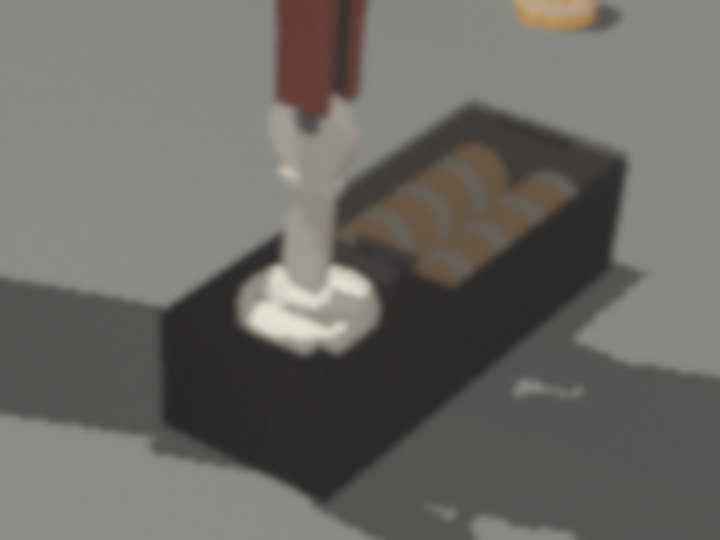

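Run:
```python
from h import *
d=np.load('pics/w5.npz')
s=robot.state();R=np.array(s['eef_rot']);t=np.array(s['tcp_pos']);c=t-R[:,2]*.017
f=lambda p:(proj('w5',p)-[180,100])*4
print('blade front edge',f(c+R[:,2]*.072+.01*R[:,0]),'observed 387,403')
for k in([.505,.1495],[.5054,.1502],[.504,.149]):
    a=np.radians(170);v=np.array([np.cos(a),np.sin(a),0])
    print(k,'slot end',f(np.r_[k,.053]+.013*v),'obs 395,378','drum',f(np.r_[k,.06]),'obs ~396,447')
```

```text
blade front edge [387.97402554 408.51490866] observed 387,403
[0.505, 0.1495] slot end [390.75869612 373.58635629] obs 395,378 drum [390.7270208  444.19122674] obs ~396,447
[0.5054, 0.1502] slot end [394.45961594 374.87959926] obs 395,378 drum [394.47098867 445.48005948] obs ~396,447
[0.504, 0.149] slot end [387.50825488 369.32121806] obs 395,378 drum [387.43870421 439.94184708] obs ~396,447
```

jog_arm(travel=[[-2.3,1.6,0],[-2.3,1.6,0],[-2.3,1.7,5],[-2.3,1.7,10],[-2.3,1.7,15]], rotation=[[-0.2,-0.3,0],[-0.2,-0.3,0],[-0.2,-0.3,0],[-0.2,-0.3,0],[-0.2,-0.3,0]], gripper=[2,2,2,2,2])

```text
time_s: 7.95
tcp_pos: [0.5074, 0.1503, 0.1086]
eef_rot: [[-0.985, 0.174, 0.004], [0.174, 0.985, 0.001], [-0.004, 0.002, -1.0]]
contact_force: [-0.0, -0.5, -0.0]
width: 0.097
```

Run:
```python
from h import *
plan([.506,.150,.075],80)
snap('wrist','w6'); crop('w6',180,100,380,300,4,'c10')
```

```text
t 7.95 tcp [0.5074 0.1503 0.1086] yaw 79.97 j [ 12.8  -6.   90.    0.   95.8 -67.2] F [-0.  -0.5 -0. ] w 8.5
travel [ 1.5 -0.6 33.6] rot [ 0.1   0.22 -0.03]
```

View pics/c10.png

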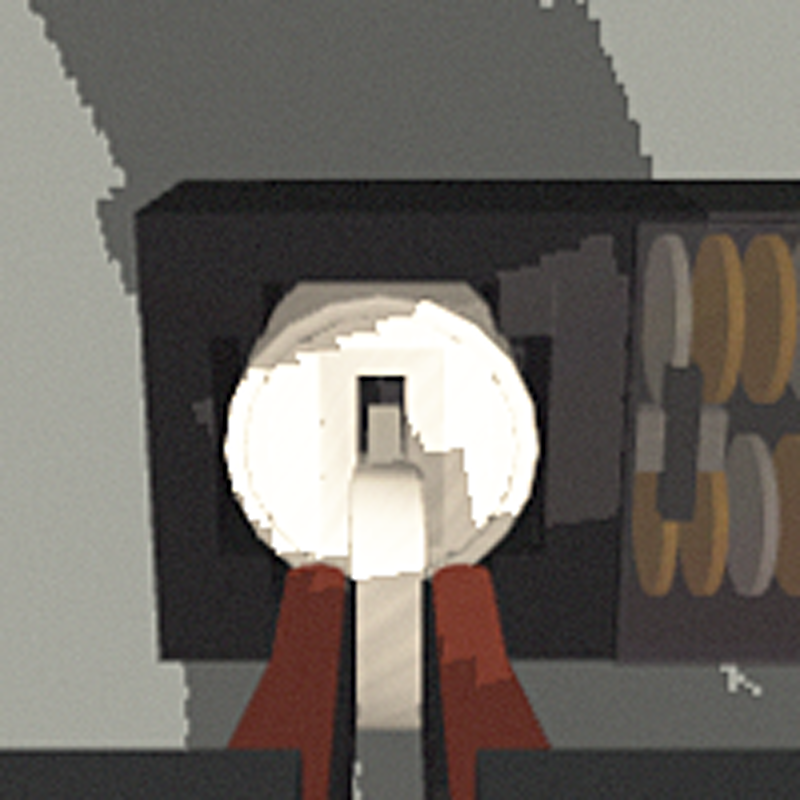

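jog_arm(travel=[[1.6,-0.6,0],[1.6,-0.6,4],[1.6,-0.6,9],[1.6,-0.6,14],[1.6,-0.6,19]], rotation=[[0.1,0.2,0],[0.1,0.2,0],[0.1,0.2,0],[0.1,0.2,0],[0.1,0.2,0]], gripper=[2,2,2,2,2])

```text
time_s: 8.62
tcp_pos: [0.5054, 0.1499, 0.0883]
eef_rot: [[-0.985, 0.174, -0.001], [0.174, 0.985, -0.0], [0.001, -0.001, -1.0]]
contact_force: [-0.3, -1.2, -1.3]
width: 0.098
```

Run:
```python
from h import *
plan([.506,.150,.075],80)
```

```text
t 8.62 tcp [0.5054 0.1499 0.0883] yaw 79.97 j [ 12.8  -5.8  91.8  -0.   94.  -67.1] F [-0.3 -1.2 -1.3] w 8.6
travel [-0.6  0.2 13.3] rot [-0.03 -0.05 -0.03]
```

Sliding in freely. Continue to the bottom.

jog_arm(travel=[[0,0.1,3],[0,0.1,6],[0,0.1,9],[0,0.1,12],[0,0.1,13]], rotation=[[0,0,0],[0,0,0],[0,0,0],[0,0,0],[0,0,0]], gripper=[2,2,2,2,2])

```text
time_s: 9.25
tcp_pos: [0.5055, 0.1501, 0.0755]
eef_rot: [[-0.985, 0.174, -0.001], [0.174, 0.985, -0.0], [0.0, -0.0, -1.0]]
contact_force: [0.4, 0.7, 1.8]
width: 0.094
```

Run:
```python
from h import *
plan([.506,.150,.075],80)
snap('wrist','w7'); crop('w7',180,100,380,300,4,'c11')
```

```text
t 9.25 tcp [0.5055 0.1501 0.0755] yaw 79.97 j [ 12.8  -5.5  92.9  -0.   92.6 -67.1] F [0.4 0.7 1.8] w 8.2
travel [-0.5  0.   0.5] rot [-0.02 -0.03 -0.03]
```

View pics/c11.png

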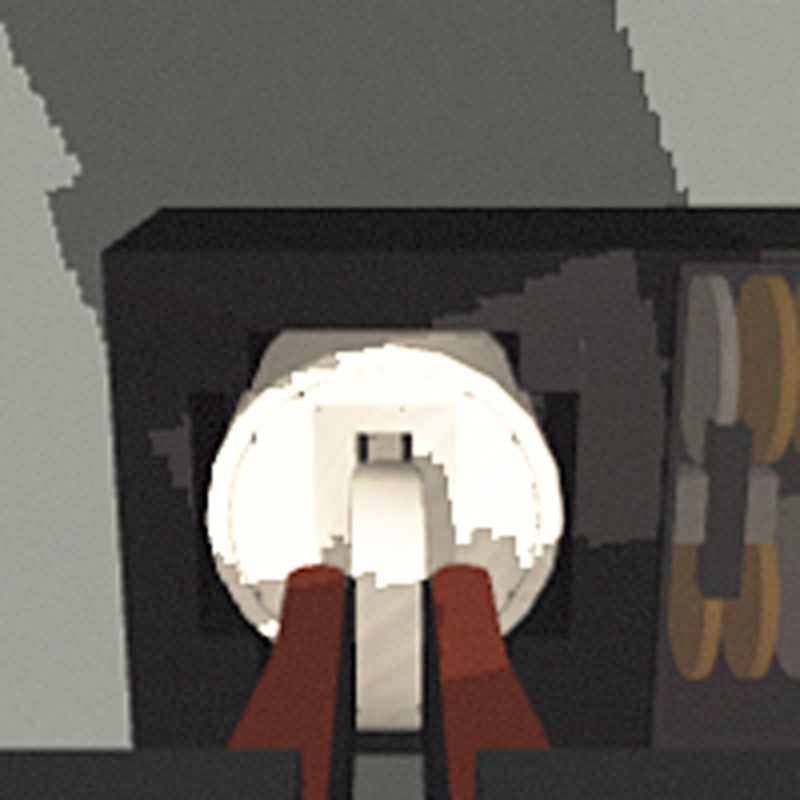

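jog_arm(travel=[[0,0,1],[0,0,2],[0,0,2]], rotation=[[0,0,0],[0,0,0],[0,0,0]], gripper=[2,2,2])

```text
time_s: 9.68
tcp_pos: [0.5065, 0.1503, 0.0753]
eef_rot: [[-0.985, 0.174, 0.003], [0.174, 0.985, 0.001], [-0.002, 0.001, -1.0]]
contact_force: [-0.9, -0.3, 6.7]
width: 0.099
```

jog_arm(travel=[[0.8,0,0],[0.8,0,0],[0.8,0,0],[0.8,0,0],[0.8,0,0]], rotation=[[0,0,8],[0,0,16],[0,0,25],[0,0,34],[0,0,43]], gripper=[2,2,2,2,2])

```text
time_s: 10.3
tcp_pos: [0.5058, 0.1501, 0.0756]
eef_rot: [[-0.597, 0.802, 0.003], [0.802, 0.597, -0.0], [-0.002, 0.002, -1.0]]
contact_force: [-0.0, -1.6, 2.5]
width: 0.094
```

Run:
```python
from h import *
plan([.5055,.150,.075],-18)
print(robot.state()['wrist_torque'])
```

```text
t 10.3 tcp [0.5058 0.1501 0.0756] yaw 36.67 j [ 12.9  -5.7  93.1  -0.   92.5 -23.8] F [-0.  -1.6  2.5] w 8.2
travel [ 0.1 -0.3  0.6] rot [1.700e-01 3.000e-02 5.467e+01]
[-0.13938224 -0.07291098  0.03641579]
```

jog_arm(travel=[[0,0,0.2],[0,0,0.2],[0,0,0.2],[0,0,0.2],[0,0,0.2]], rotation=[[0,0,9],[0,0,18],[0,0,27],[0,0,36],[0,0,44]], gripper=[2,2,2,2,2])

```text
time_s: 10.92
tcp_pos: [0.5057, 0.1498, 0.0755]
eef_rot: [[0.133, 0.991, 0.003], [0.991, -0.133, -0.001], [-0.0, 0.003, -1.0]]
contact_force: [-0.8, -1.3, 1.5]
width: 0.101
```

jog_arm(travel=[[0,0,0.2],[0,0,0.2],[0,0,0.2]], rotation=[[0,0,6],[0,0,11],[0,0,11]], gripper=[2,2,2])

```text
time_s: 11.3
tcp_pos: [0.5057, 0.1496, 0.0755]
eef_rot: [[0.319, 0.948, 0.003], [0.948, -0.319, -0.001], [0.0, 0.003, -1.0]]
contact_force: [-0.5, -1.0, 1.7]
width: 0.092
```

Run:
```python
from h import *
plan([.5055,.150,.075],-18)
print(robot.state()['wrist_torque'])
snap('wrist','w8'); crop('w8',180,100,380,300,4,'c12'); snap('top','t8'); crop('t8',60,160,260,310,4,'t8c')
```

```text
t 11.3 tcp [0.5057 0.1496 0.0755] yaw -18.57 j [12.9 -5.7 93.1 -0.1 92.5 31.4] F [-0.5 -1.   1.7] w 8.1
travel [ 0.3 -0.3  0.5] rot [ 0.18 -0.   -0.57]
[-0.19387388  0.08660326  0.03625538]
```

View pics/c12.png

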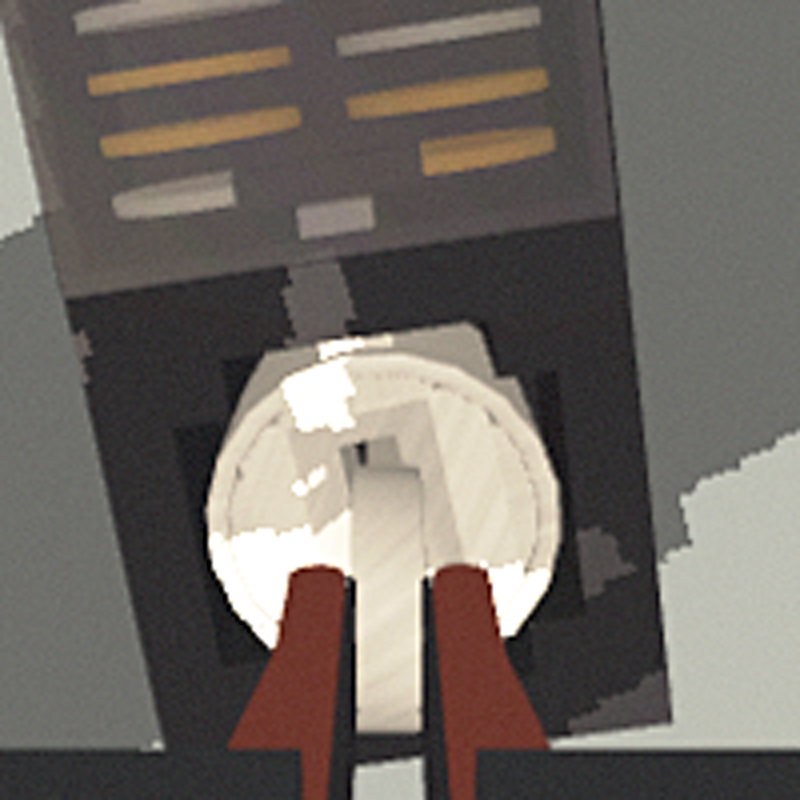

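jog_arm(travel=[[0,0,0],[0,0,0],[0,0,0],[0,0,0],[0,0,0]], rotation=[[0,0,0],[0,0,0],[0,0,0],[0,0,0],[0,0,0]], gripper=[40,40,40,40,40])

```text
time_s: 12.02
tcp_pos: [0.5058, 0.1497, 0.0755]
eef_rot: [[0.317, 0.948, 0.003], [0.948, -0.317, -0.001], [0.0, 0.003, -1.0]]
contact_force: [1.1, 1.3, -0.1]
width: 0.454
```

Run:
```python
from h import *
plan([.5055,.150,.075],-18)
snap('wrist','w9'); crop('w9',180,100,380,300,4,'c13')
```

```text
t 12.03 tcp [0.5058 0.1497 0.0755] yaw -18.51 j [12.9 -5.7 93.1 -0.1 92.5 31.4] F [ 1.1  1.3 -0.1] w 39.8
travel [ 0.2 -0.3  0.5] rot [ 0.18 -0.01 -0.51]
```

View pics/c13.png

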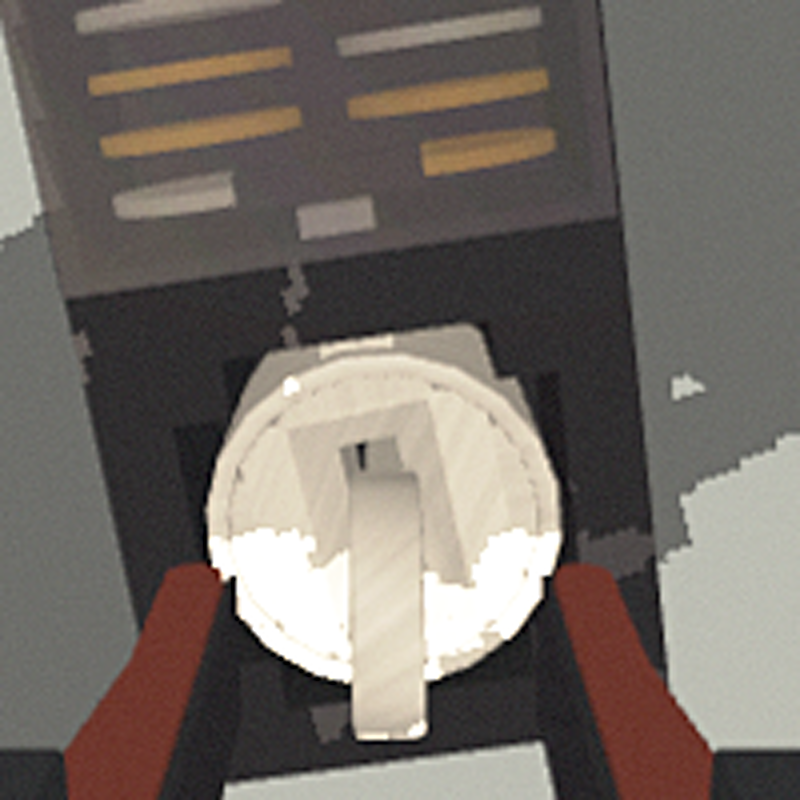

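Released, and the key stays down in the lock. Lift away and check.

jog_arm(travel=[[0,0,-15],[0,0,-35],[0,0,-60],[0,0,-90],[-30,0,-120]], rotation=[[0,0,0],[0,0,0],[0,0,0],[0,0,0],[0,0,0]], gripper=[40,40,40,40,40])

```text
time_s: 12.7
tcp_pos: [0.4961, 0.1221, 0.198]
eef_rot: [[0.315, 0.949, 0.005], [0.949, -0.315, -0.0], [0.001, 0.004, -1.0]]
contact_force: [0.2, -0.7, -0.3]
width: 0.458
```

jog_arm(travel=[[0,0,0],[0,0,0]], rotation=[[0,0,0],[0,0,0]], gripper=[40,40])

```text
time_s: 12.95
tcp_pos: [0.4964, 0.1225, 0.1986]
eef_rot: [[0.315, 0.949, 0.006], [0.949, -0.315, 0.001], [0.002, 0.005, -1.0]]
contact_force: [-0.3, 0.9, 0.2]
width: 0.454
```

Run:
```python
from h import *
plan([.5055,.150,.075],-18)
snap('wrist','w10'); snap('scene','s10'); crop('s10',130,80,410,360,2.1,'s10c')
```

```text
t 12.95 tcp [0.4964 0.1225 0.1986] yaw -18.39 j [ 10.1  -8.7  83.4  -0.  105.   28.5] F [-0.3  0.9  0.2] w 39.8
travel [ 28.7  -0.7 123.7] rot [ 0.31 -0.13 -0.39]
```

View pics/w10.png

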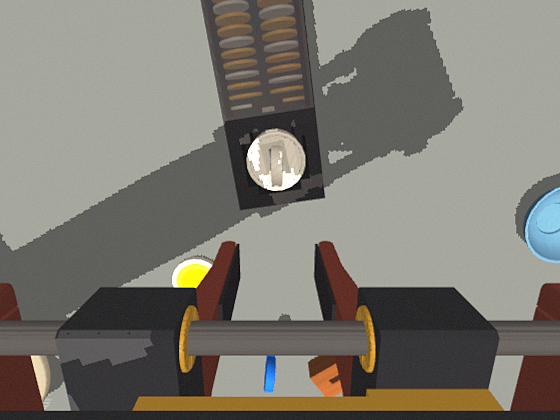

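View pics/s10c.png

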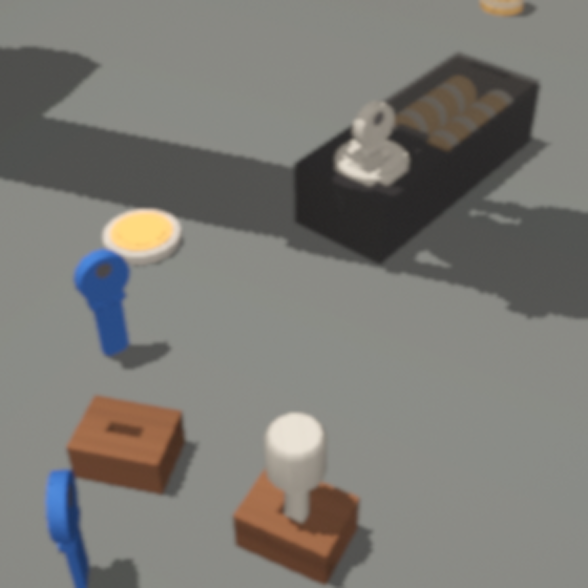

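Run:
```python
from h import *
crop('w10',235,120,315,200,8,'c14')
for z in(.092,.097,.105):print(z,proj('s10',[.5055,.150,z+.019]).round(1))
crop('s10',270,110,350,190,7,'s11')
a=np.radians(80)
for th in(63,86,94):
    v=np.array([np.cos(np.radians(170-th)),np.sin(np.radians(170-th)),0]); n=np.array([-v[1],v[0],0]);c=np.array([.5055,.15,.06])
    print(th,[((proj('w10',c+i*.02*v+j*.012*n)-[235,120])*8).round().tolist() for i,j in((1,1),(1,-1),(-1,-1),(-1,1))])
```

```text
0.092 [308.7 129.4]
0.097 [308.8 126.7]
0.105 [309.  122.3]
63 [[156.0, 253.0], [313.0, 140.0], [495.0, 401.0], [341.0, 508.0]]
86 [[198.0, 191.0], [387.0, 149.0], [452.0, 460.0], [269.0, 499.0]]
94 [[218.0, 174.0], [411.0, 159.0], [432.0, 476.0], [246.0, 490.0]]
```

View pics/c14.png

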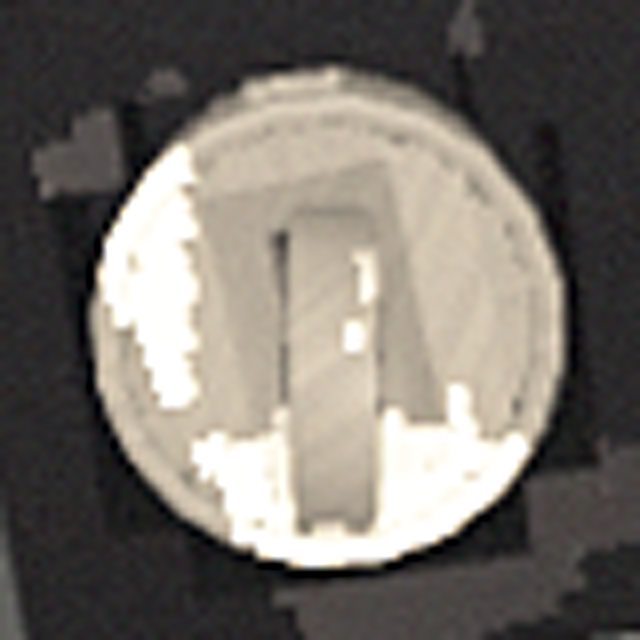

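View pics/s11.png

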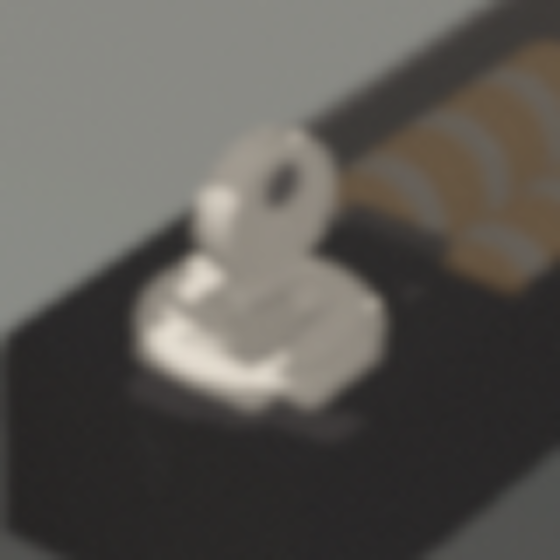

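Run:
```python
from h import *
robot.job_done(); print(robot.state()['time_s'])
```

```text
the job is handed in; nothing more can be done
the job is handed in; nothing more can be done
```

I took the flat steel key from its rest and pushed it down into the slot until it met the bottom (6.7 N at the tool). I then turned it about 98° clockwise, let go, lifted clear and handed the job in at about 13 s.

Last checks:
- **Lock angle:** the wrist picture puts the funnel's corners about 86° (1.5 rad) round, above the 1.1 rad needed. The difference from the key's 98° is the play in the slot.
- **Key height:** the scene picture puts the bow centre about 32–35 mm above the slot's mouth, within the 40 mm limit.
- **Key position:** the arm set it within about 1 mm of the measured lock axis.
- **Spare key:** it still stands in its rest, and the gripper is about 12 cm above the lock, touching nothing.

Two small disagreements:
- **Gripper opening:** it read about 8.5 mm on the 10 mm bow, but the grip held throughout.
- **Camera positions:** the wrist and top cameras differed by 1–2 mm on the lock's position. I settled this by lining the blade up with the slot in the wrist picture.

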